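# Slide the paint can along the fence into its sprung holder

### The job

The full paint can is too wide to grip: keep it standing on the bench, push it up against the wooden fence, then push it along the fence, still against it, into the grey holder until the sprung gate has closed behind it and holds it against the rubber bumper. Push gently: never ram the bumper to the end of its travel or jam the can hard against the fence or holder. Leave everything else on the bench where it is.

Things in the scene. Friction and masses are not known exactly. Their poses are not given: they have to be found in the camera images.
- can: Full steel paint can with a paper band, standing upright: a cylinder 96 mm in diameter and 70 mm high, 0.44 to 0.66 kg. Origin at the centre of its underside. Sliding it takes about 2 to 5 N. It is the wider of the two steel cans. It starts 70 to 120 mm (centre) in front of the fence's face, on the fence's +y half.
- fence: Fixed timber rail faced with slick pale laminate (friction about 0.3), 45 mm high, 45 mm thick, local y from -0.35 to +0.31 m. Origin on the bench at the foot of its long face towards the robot; local x points from that face into the wood, away from the robot, y along the face, z up. A can touching the face has its centre at local x = -0.048. The can must travel towards -y. Over 25 N on it from the can is too hard.
- nearest (a point): The grey steel holder is clamped on the fence's -y half, at a place that is NOT measured: find it by feel or sight. This point, on the bench, is where the held can's centre would be if the holder were clamped nearest (fence local x -0.048, y -0.11); it never turns with the holder. Nothing of the holder is higher than 65 mm.
- farthest (a point): The same with the holder clamped farthest along (fence local y -0.17). From the true held centre: side plate's inner side 101 mm off the fence's face, from 20 mm behind (+y) to 80 mm ahead, 55 mm high; end block 80 mm ahead.
- bumper (a joint): Rubber-faced sprung plate at the holder's far end, 80 mm wide, 5 to 50 mm above the bench: how far it is pushed in, m. 0 = free, 0.025 = end of travel; over 0.020 counts as rammed. 0.7 N per mm: about 5 N (0.007) with the can held by the gate, about 8 N (0.012) when the can is in far enough for the gate to shut behind it; then let the can come back onto the gate.
- gate (a joint): One-way steel flap on an upright hinge at the holder's outer side, angle in rad: 0 = shut, sticking into the lane; the passing can swings it open to about 1.2 against a light spring (1 to 4 N). Shut, its edge is 40 mm behind the held can's centre, 77 mm off the fence's face; pivot post 50 mm behind, 108 mm off, 60 mm high. Pushing fingers must stay within 75 mm of the face.
- tape: Roll of grey tape lying flat behind the fence, 90 mm across, 25 mm high; origin at the centre of its underside. Bystander.
- screw_jar: Clear jar with a steel lid, 60 mm across, 85 mm high, standing behind the fence; origin at the centre of its underside. Bystander.
- small_can: Small plain steel can, 60 mm across, 55 mm high, standing on the robot's side of the lane; origin at the centre of its underside. Bystander, not the paint can.
- screwdriver: Screwdriver lying behind the fence; origin under its middle. Bystander.
- wrench: Open-ended wrench lying behind the fence; origin under its middle. Bystander.
- offcut: Timber offcut 50 x 110 x 35 mm lying on the robot's side of the holder; origin at the centre of its underside. Bystander.
- hammer: Hammer lying to the robot's right; origin under its middle. Bystander.

How it is judged (in metres and radians):
On the way, in this order (a step that is already met when the one before it is completed fails the run):
1. the can is pushed up against the fence before it reaches the holder (x of can in the frame of fence above -0.052 m and y of can in the frame of fence above 0 m), for 0.1 s.
2. the can, still along the fence, pushes the gate open (x of can in the frame of fence above -0.056 m and y of can in the frame of fence below -0.03 m and value of joint gate above 0.5 rad), for 0.05 s.
3. the gate has shut behind the can while the bumper is pressed (value of joint gate below 0.12 rad and value of joint bumper above 0.003 m), for 0.1 s.
At the end, for the whole second after the job is handed in: The can stands upright (within 0.06 rad) on the bench at rest in the holder, its centre within 56 mm of the fence face and past local y = -0.095; the gate is shut behind it (below 0.12 rad) and the bumper stays pressed in by 3 to 16 mm (all of step 3 and value of joint bumper below 0.016 m and x of can in the frame of fence above -0.056 m and y of can in the frame of fence below -0.095 m and angle between can's own z axis and vertical below 0.06 rad and height (world z) of can below 0.005 m and linear speed of can below 0.02 m/s); the robot touches nothing.
It fails at once if the can is tipped by more than 0.2 rad (angle between can's own z axis and vertical above 0.2 rad).
It fails at once if the can is lifted more than 12 mm off the bench (height (world z) of can above 0.012 m).
It fails at once if the bumper is rammed beyond 20 mm (value of joint bumper above 0.02 m).
It fails at once if the can is jammed against the fence or holder with more than 25 N (contact force between can and fence above 25 N).
It fails at once if a bystander is moved by more than 20 mm (distance of any of tape, screw_jar, small_can, screwdriver, wrench, offcut, hammer from where it was at the start of the episode above 0.02 m).
It also fails if it takes over 72 s, if anything falls off the work surface, if the arm or the gripper's body presses on something with over 40 N, if the wrist force passes 120 N, or if a joint passes its speed limit or range.

### The arm

A 6-joint arm with a two-finger parallel gripper is mounted at the origin on the work surface. World frame = base frame: x ahead of the robot, y to its left, z up, the work surface at z = 0. Lengths are in mm, angles in rad, forces in N, time in s.
With the tool pointing down it reaches from about 275 to 825 mm from the base axis. Payload 5.2 kg.
Tool frame: the origin (TCP) lies at the very end of the fingers, on their centre line; the grasp point (between the pads) lies 19 mm behind it; z points along the fingers, y is the line along which they close (so a half turn about z gives the same grasp; the last joint's range is limited). The gripper opens to 93 mm and grips with 3 to 60 N. Pads are 15 mm wide; open, the fingers measure 128 mm over their backs; the gripper's body (75 mm by 188 mm) begins 65 mm behind the grasp point.
Start: joints at [-1.451, 0.259, 1.535, -0, 1.348, -0.203], TCP at [174.494, -521.59, 182.753] pointing down, gripper open.
Joint ranges: [-3.14, 3.14], [-0.91, 2.08], [0.19, 2.58], [-1.22, 4.36], [0.22, 2.71], [-3.12, 3.12]. Speed limits (rad/s): [2.57, 2.57, 3.14, 3.14, 3.14, 3.14].

### API

Orientations are given as [roll, pitch, yaw] about the fixed x, y, z axes, in that order (R = Rz(yaw) Ry(pitch) Rx(roll)).
In Python, from bench import robot gives the robot as it stands. The module is installed in compiled form; this text tells all that it offers. Calls block until the motion is done:
- robot.move_ptp(position, orientation): joint-space move of the TCP to a pose.
- robot.move_linear(position, ori=None, speed=150, f_stop=None): straight line of the TCP; ori=None keeps the orientation; speed is the mean speed in mm/s. With f_stop (N) it stops when the force on the tool has changed by that much, and returns True; else False.
- robot.move_j(angles): joint-space move.
- robot.move_gripper(opening): opening from 0.0 (shut) to 1.0 (fully open); the grip force is fixed at half the most; returns when the fingers have stopped.
- robot.sleep(seconds).
- robot.inverse_kinematics(position, orientation): joint angles nearest the present ones, or None.
- robot.get_image(name): name is "scene" or "top" or "wrist"; returns a dict with "img" (384x512x3 uint8, blue, green, red), "fovy" (degrees; the focal length in pixels is half the picture's height over the tangent of half this angle, whatever the lens; pixels are square), "cx", "cy" (the principal point, pixels), "eye" and "orientation" of the camera in the world. Camera axes: x right, y down, z forward; pixel columns grow to the right and rows downward; lengths in mm; the calibration is good to about 2 mm. A picture is of the moment at which its call begins. There is no depth.
A pose or a line that the arm cannot do raises robot.MotionError and nothing moves.
- robot.hand_in(): hands the job in; it is judged then, once.
Readings, each from a call of its own:
- robot.current_t(): time.
- robot.current_qpos(): joint angles.
- robot.current_joint_vel(): joint speeds.
- robot.current_joint_efforts(): joint torques, N m.
- robot.current_tcp_pos(): TCP position.
- robot.current_eef_rot(): TCP orientation.
- robot.current_contact_force(): force on the tool from outside, world axes, zero at the start.
- robot.current_ft_torque(): the same for the moment, N m.
- robot.current_gripper_width(): opening from 0.0 (shut) to 1.0 (fully open).
- robot.current_finger_force(): force on a finger pad.
Only numpy, scipy, OpenCV 4.12 (cv2) and the standard library are available. Lean on these libraries where they do the work, as an engineer would, in place of code of your own. Each camera call takes 0.05 s, during which the arm holds its last target. There are 200 camera calls.

## Working session

There is one attempt and no reset: what is moved stays moved. The work goes in short steps, each a Python script; the robot and the scene stay as the last script left them, time stands still between calls to the robot, and variables do not carry over. Pictures are saved under pics/ and viewed, at most 10 in all, crops included, and the job is handed in when it is done.

```bash
mkdir -p pics; cat > h.py <<'E'
import numpy as np, cv2
from bench import robot
from scipy.spatial.transform import Rotation as R
def snap(n,f):
    d=robot.get_image(n); cv2.imwrite(f'pics/{f}.png',d['img']); 
    m={k:(np.array(v).tolist() if k!='img' else 0) for k,v in d.items()}
    import json; json.dump(m,open(f'pics/{f}.json','w')); return d
def Rm(o):
    o=np.array(o,float); return o.reshape(3,3) if o.size==9 else R.from_euler('xyz',o).as_matrix()
def ray(f,u,v,z):
    import json; d=json.load(open(f'pics/{f}.json')); F=192/np.tan(np.radians(d['fovy'])/2)
    r=Rm(d['orientation'])@np.array([(u-d['cx'])/F,(v-d['cy'])/F,1]); e=np.array(d['eye'])
    return e+r*(z-e[2])/r[2]
E
python3 - <<'E'
from h import *
for n in('top','scene'):
    d=snap(n,n); print({k:v for k,v in d.items() if k!='img'})
a=cv2.imread('pics/top.png'); cv2.imwrite('pics/top2.png',cv2.resize(a,(800,600),interpolation=cv2.INTER_CUBIC))
print(robot.current_t(),robot.current_eef_rot())
E
```

```text
{'fovy': 56.30299314831797, 'cx': 257.8833684426748, 'cy': 190.77924549372173, 'eye': array([355.87316567, -69.9538944 , 999.8444887 ]), 'orientation': array([-2.96439878, -0.01185883, -1.55593703])}
{'fovy': 50.23341442888655, 'cx': 254.83446494523278, 'cy': 196.02512065566484, 'eye': array([1272.72333369,  -27.13659391,  874.47932247]), 'orientation': array([-2.42369416,  0.00989149,  1.61635057])}
0.1 [-3.14000303e+00 -2.97407925e-04  3.22812740e-01]
```

View pics/top2.png

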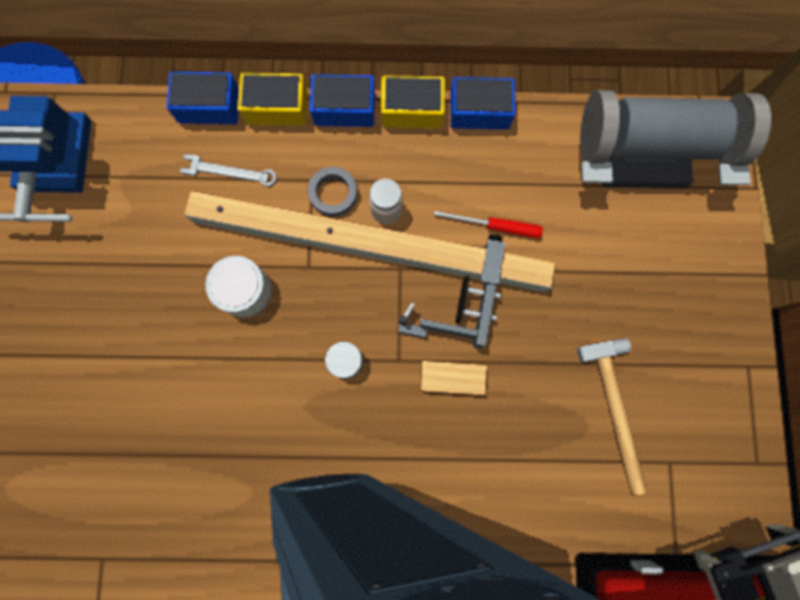

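View pics/scene.png

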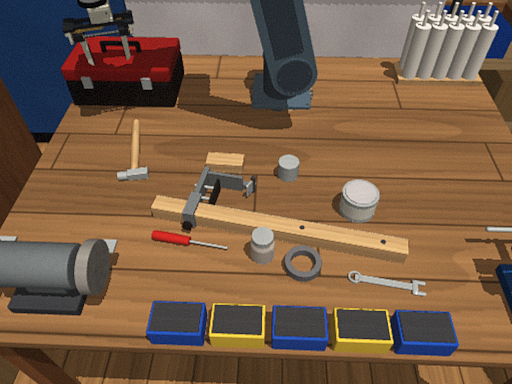

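The top view shows the can at about (236,285), the fence's front edge running from (186,213) to (552,290), and the holder around (490,290) with its gate at about (408,320). The small can is at (344,360) and the offcut at (455,378). I'll enlarge this to measure.

```bash
python3 - <<'E'
from h import *
a=cv2.imread('pics/top.png')[115:255,110:370]; cv2.imwrite('pics/c1.png',cv2.resize(a,None,fx=3,fy=3,interpolation=cv2.INTER_CUBIC))
E
```

```text
(no output)
```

View pics/c1.png

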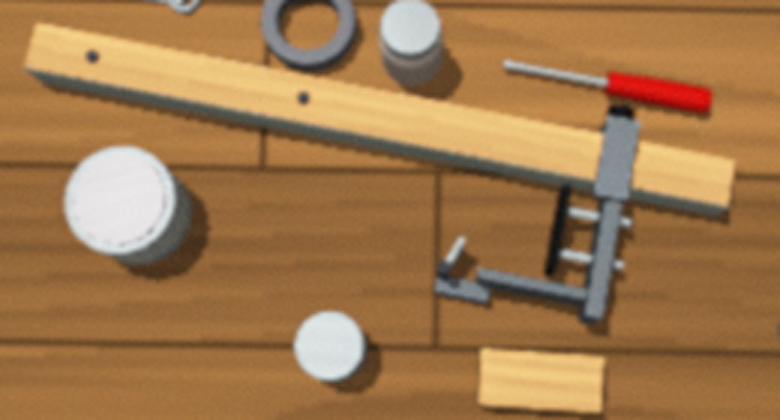

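The crop shows the fence's top front edge from (26,68) to (728,204). The can top is centred at (120,201) and the small can at (330,346). The gate post is near (443,270), with the flap tip at (460,240). The bumper runs from (563,190) to (550,272), and the end bar from (606,195) to (585,318).

```bash
cat >> h.py <<'E'
def c1(u,v,z): return ray('top',110+(u+.5)/3-.5,115+(v+.5)/3-.5,z)
E
python3 - <<'E'
from h import *
L=c1(26,68,45);Rr=c1(728,204,45); print(L,Rr,np.linalg.norm(L-Rr))
d=(L-Rr)/np.linalg.norm(L-Rr); x=np.array([d[1],-d[0],0]); 
o1=L-.31*1000*d; o2=Rr+350*d; o=(o1+o2)/2; o[2]=0; print('o',o,'yaw',np.arctan2(x[1],x[0]),'bias',o1-o2)
for n,u,v,z in [('can',120,201,70),('canL',65,201,70),('canR',175,201,70),('small',330,346,55),('smL',295,346,55),('post',443,270,60),('tip',460,240,50),('bump0',563,190,50),('bump1',550,272,50),('offTL',482,349,35),('side',480,270,55),('sideend',585,291,55),('blockfar',606,200,65),('plate',437,285,0)]:
    p=c1(u,v,z); q=p-o; print(n,p.round(),'loc',round(q@x,1),round(q@d,1))
E
```

```text
[670.55168699 309.24828722  45.        ] [ 553.83117302 -335.60359176   45.        ] 655.3301642708856
o [615.75361958   6.50256128   0.        ] yaw -0.1790648752976641 bias [-0.83174201 -4.59516822  0.        ]
can [542. 207.  70.] loc -108.2 184.2
canL [541. 255.  70.] loc -117.6 231.4
canR [543. 159.  70.] loc -98.8 136.9
small [419.  20.  55.] loc -195.9 -21.8
smL [419.  50.  55.] loc -201.8 8.2
post [487. -78.  60.] loc -111.7 -105.8
tip [516. -93.  50.] loc -80.8 -115.3
bump0 [ 563. -185.   50.] loc -17.7 -197.9
bump1 [ 488. -173.   50.] loc -93.5 -199.5
offTL [ 420. -114.   35.] loc -171.3 -153.3
side [ 488. -111.   55.] loc -104.6 -137.9
sideend [ 471. -204.   55.] loc -105.0 -232.4
blockfar [ 551. -221.   65.] loc -22.7 -235.8
plate [481. -73.   0.] loc -118.3 -102.0
```

Every holder feature agrees on a held centre at fence y ≈ -156, within the allowed -110 to -170. The can is at local (-108,184), which is also within its range. First I'll cradle the can between half-open fingers and push it to the fence.

```bash
cat >> h.py <<'E'
O=np.array([615.75,6.5]); FY=-0.179; c,s=np.cos(FY),np.sin(FY); M=np.array([[c,-s],[s,c]])
def W(x,y,z): return [*(O+M@[x,y]),z]
def loc():
    p=np.array(robot.current_tcp_pos()); return np.round([*(M.T@(p[:2]-O)),p[2]],1)
def force(): 
    f=np.array(robot.current_contact_force()); return np.round([*(M.T@f[:2]),f[2]],1)
def ori(a): return [np.pi,0,FY+a]
E
python3 - <<'E'
from h import *
robot.move_gripper(0.6)
robot.move_ptp(W(-185,184,150),ori(0))
robot.move_linear(W(-185,184,15),speed=120)
print(loc(),force(),robot.current_t(),robot.current_gripper_width())
f0=robot.move_linear(W(-125,184,15),speed=30)
print(loc(),force())
hit=robot.move_linear(W(-86,184,15),speed=12,f_stop=8)
print(hit,loc(),force(),robot.current_t())
robot.sleep(.3); print(force())
d=snap('top','t2'); a=d['img'][115:255,110:370]; cv2.imwrite('pics/c2.png',cv2.resize(a,None,fx=3,fy=3,interpolation=cv2.INTER_CUBIC))
E
```

```text
[-184.4  184.3   15.7] [-0.  -0.6  0.6] 4.9667 0.600589698751342
[-125.   183.9   14.9] [-2.   0.  -1.6]
True [-93.7 183.9  14.3] [ 0.2  0.3 -0.9] 9.5833
[-0.   0.  -0.6]
```

View pics/c2.png

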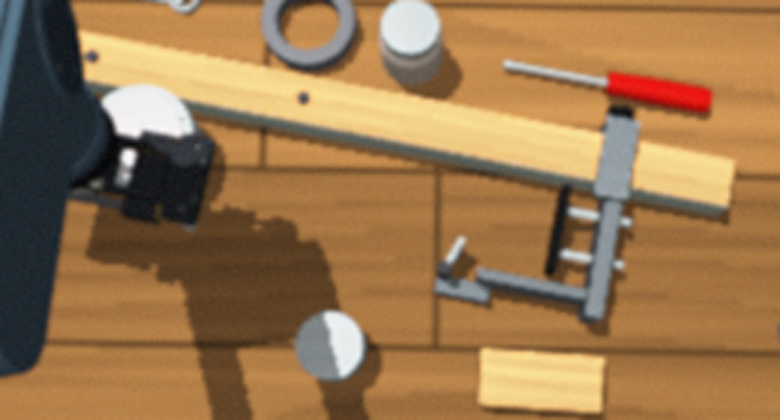

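The can is now against the fence, with its top at about (145,120). The stop at -93.7 matches the expected -94.5, and the holder hasn't changed. Next I'll back off, shut the fingers and go round behind the can for the push along the fence.

```bash
python3 - <<'E'
from h import *
robot.move_linear(W(-125,184,15),speed=80)
robot.move_linear(W(-125,184,130),speed=200)
robot.move_gripper(0.0)
A=ori(.15+np.pi/2)
robot.move_ptp(W(-51,268,130),A)
robot.move_linear(W(-51,268,15),speed=150)
print(loc(),force(),robot.current_t(),robot.current_gripper_width())
hit=robot.move_linear(W(-51,232,15),speed=25,f_stop=1.5)
print(hit,loc(),force())
for y,v in [(150,30),(50,40),(-10,35)]:
    hit=robot.move_linear(W(-51,y,15),speed=v,f_stop=14); print(hit,loc(),force(),robot.current_t())
    if hit: break
d=snap('top','t3'); a=d['img'][115:255,110:370]; cv2.imwrite('pics/c3.png',cv2.resize(a,None,fx=3,fy=3,interpolation=cv2.INTER_CUBIC))
E
```

```text
[-50.2 268.4  16.1] [-0.8 -0.6  0.9] 14.5417 0.008207433084499097
True [-51.4 240.4  14.5] [-0.1 -0.1 -0.3]
False [-51. 150.  15.] [-0.9  1.9 -0.9] 18.7333
False [-51.   50.1  15. ] [-1.1  3.3 -1.6] 21.3833
False [-50.9 -10.   15. ] [-0.5  1.5 -1.5] 23.25
```

View pics/c3.png

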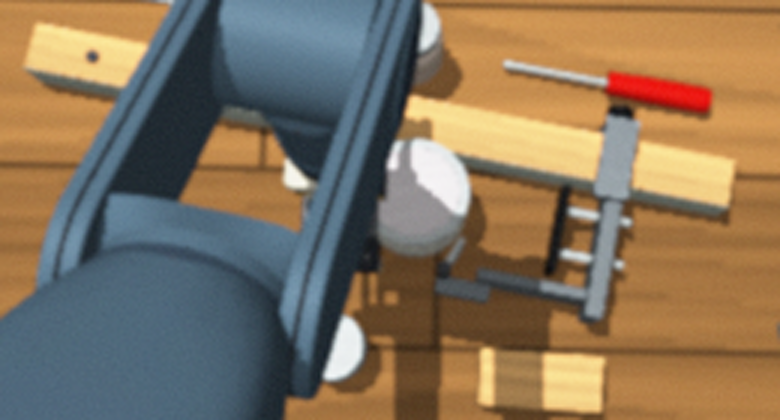

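The can, top at about (417,197), is still on the fence with its edge just reaching the gate. Nothing else has moved. I'll keep going through the gate, slowing down near the bumper and logging force.

```bash
python3 - <<'E'
from h import *
p=c1(417,197,70)[:2]-O; print('can',M.T@p)
for y in list(range(-20,-91,-10))+[-93,-96,-99,-101,-102]:
    hit=robot.move_linear(W(-51,y,15),speed=25 if y>-90 else 10,f_stop=14); print(hit,loc(),force())
    if hit: break
print(robot.current_t())
for n in('top','scene'):
    d=snap(n,n+'4')
a=cv2.imread('pics/top4.png')[145:235,230:340]; b=cv2.imread('pics/scene4.png')[150:240,170:280]
cv2.imwrite('pics/c4.png',cv2.resize(np.hstack([a,b]),None,fx=3.6,fy=3.6,interpolation=cv2.INTER_CUBIC))
E
```

```text
can [-53.78327451 -70.91304248]
False [-50.9 -20.4  15. ] [-1.3  2.3 -0.7]
False [-50.8 -30.2  15.1] [-0.1  3.3 -0.8]
False [-50.9 -40.1  15. ] [-0.4  4.2 -0.7]
False [-51.1 -49.9  15. ] [-0.2  3.2  0.9]
False [-51.2 -59.9  15. ] [-1.6  4.   0.4]
False [-51.3 -69.9  15. ] [-2.   5.   0.7]
False [-51.4 -80.   14.9] [-1.5  4.5  1.4]
False [-51.2 -89.7  15. ] [-0.9  5.3  1.5]
False [-51.3 -92.7  14.9] [-1.8  5.6  1.2]
False [-51.2 -95.2  15. ] [-1.6  6.9  1.2]
False [-51.3 -97.8  15. ] [-1.5  8.9  0.8]
False [-51.3 -99.5  15. ] [-1.7  9.5  3. ]
False [ -51.3 -100.3   15. ] [-1.9  9.8  3.4]
30.25
```

View pics/c4.png

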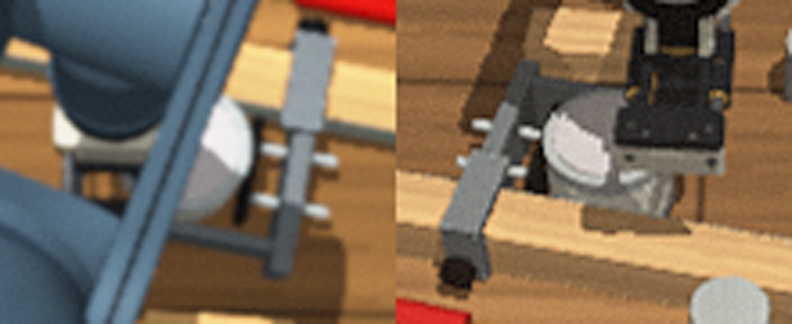

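The arm hides the gate in both views, but the force tells enough. It starts rising at TCP y ≈ -92.5, where I expected bumper contact, so the bumper is in about 7 mm. The gate should shut at about -104.6 and ramming starts at about -112.6, so I'll go to -106.8. Backing off will show by force where the can stops following.

```bash
python3 - <<'E'
from h import *
y=-102
while loc()[1]>-106.6 and force()[1]<17 and y>-111:
    y-=1; robot.move_linear(W(-51,y,15),speed=8); print(y,loc(),force())
robot.sleep(.4); print(loc(),force())
for k in range(9):
    y=loc()[1]+(1.5 if k==0 else 1.2); robot.move_linear(W(-51,y,15),speed=10); print('back',loc(),force())
d=snap('wrist','w5'); d=snap('scene','s5'); 
a=cv2.imread('pics/w5.png');b=cv2.resize(cv2.imread('pics/s5.png')[150:240,170:290],(512,384),interpolation=cv2.INTER_CUBIC)
cv2.imwrite('pics/c5.png',cv2.resize(np.hstack([a,b]),(800,300)))
print(robot.current_t())
E
```

```text
-103 [ -51.3 -101.2   15. ] [-2.5 10.6  2.5]
-104 [ -51.3 -102.    15.1] [-1.1 11.9  2.7]
-105 [ -51.3 -102.9   15.1] [-2.  12.4  2.5]
-106 [ -51.4 -103.8   15.1] [-1.2 10.8  2.9]
-107 [ -51.4 -104.6   15.1] [-1.6 11.9  3.3]
-108 [ -51.4 -105.5   15.1] [-1.2 12.9  3.8]
-109 [ -51.4 -106.3   15.1] [-1.3 13.6  3.5]
-110 [ -51.4 -107.1   15.1] [-1.8 14.   3.4]
[ -51.4 -107.1   15.1] [-1.2 13.7  3.4]
back [ -51.3 -105.1   15. ] [-2.5  6.   1.9]
back [ -51.3 -103.7   15. ] [-2.8  4.6  1.2]
back [ -51.1 -102.5   15. ] [-2.9  4.   1.2]
back [ -51.  -101.4   14.9] [-1.8  2.8  1.2]
back [ -50.9 -100.2   14.9] [-2.4  2.6 -0.1]
back [-50.9 -98.9  15. ] [-0.4  3.4 -0.1]
back [-50.5 -97.9  15.2] [0.6 1.4 0.1]
back [-50.6 -97.   15.2] [ 0.2  0.5 -0.8]
back [-50.9 -95.8  15. ] [-0.4 -0.   0.2]
35.825
```

View pics/c5.png

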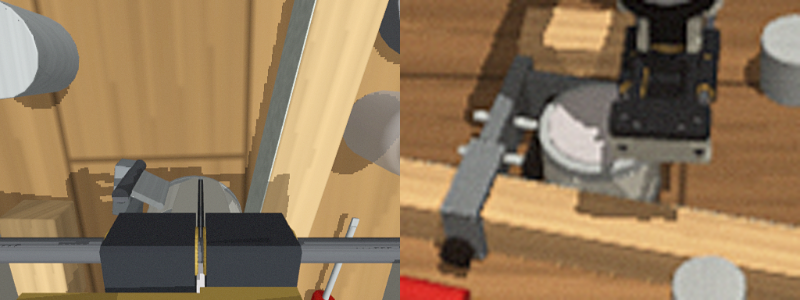

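The force dropped at -103.8, which is the gate releasing, and contact was lost near -98. Both fit the can resting on the shut gate, and the wrist view shows the flap at about (150,188) behind the can. I'll withdraw backwards, lift clear and check from above.

```bash
python3 - <<'E'
from h import *
robot.move_linear(W(-50,-55,15),speed=60)
robot.move_linear(W(-50,-55,180),speed=150)
robot.move_ptp(W(-150,200,220),ori(np.pi/2))
d=snap('top','t6'); a=d['img'][115:255,110:370]; cv2.imwrite('pics/c6.png',cv2.resize(a,None,fx=3,fy=3,interpolation=cv2.INTER_CUBIC)); print(robot.current_t(),force())
E
```

```text
39.0333 [-0.3 -0.5  0.3]
```

View pics/c6.png

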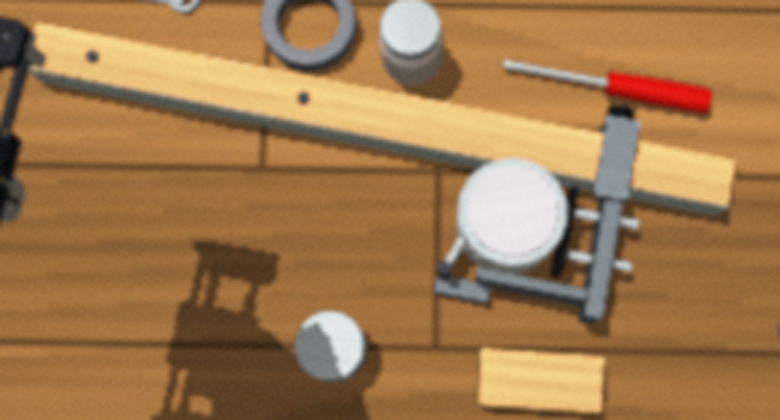

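The can, top at (512,213), sits against the fence. The flap is in its original shut position, at about (460,240). The bumper has moved about 7 px, roughly 7 mm, and the bystanders in view haven't moved.

```bash
python3 -c "
from h import *
print(robot.hand_in())"
```

```text
the job is handed in; nothing more can be done
None
```

I've handed the job in: the last picture shows the can in the holder against the fence, the gate shut behind it, the bumper pressed in about 7 mm, and no bystander in view moved (39 s of the 72 s used); the judge's verdict wasn't shown.

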